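Scrub the filling jug with the long brush

ROBOT

A 6-joint arm with a two-finger parallel gripper is mounted at the origin on the work surface. World frame = base frame: x ahead of the robot, y to its left, z up, the work surface at z = 0. Lengths are in m, angles in degrees, forces in N, time in s.
With the tool pointing down it reaches from about 0.35 to 1 m from the base axis. Payload 7.1 kg.
Tool frame: the origin (TCP) lies midway between the tips of the shut fingers; the grasp point (between the pads) lies manip.tcp_to_grasp behind it (manip.tcp_to_grasp is the distance from the TCP to the grasp point, in m); z points along the fingers, y is the direction in which the jaws open and shut (so a half turn about z gives the same grasp; the last joint's range is limited). The gripper opens to 85 mm and grips with 20 to 120 N. Pads are 22 mm wide; open, the fingers measure 114 mm over their backs; the gripper's body (76 mm by 85 mm) begins 54 mm behind the grasp point. The pads swing forward as they close: fully open they stand 13 mm farther back than shut.
Start: joints at [-72.479, 24.242, 93.386, -0, 62.372, -1.089], TCP at [0.199, -0.592, 0.231] pointing down, gripper open.
Joint ranges: [-172.04, 172.04], [-51.8, 120.97], [4.93, 147.93], [-75.15, 255.16], [6.16, 154.13], [-145.62, 145.62]. Speed limits (degrees/s): [136.94, 136.94, 172.46, 180, 180, 180].

INTERFACE

Orientations are given as [roll, pitch, yaw] about the fixed x, y, z axes, in that order (R = Rz(yaw) Ry(pitch) Rx(roll)).
In Python, from workcell import get_state, optics, close_job, manip gives the robot as it stands.
- The arm moves only by the tool send_rows, never from a script. Its argument "moves" is a list that holds one entry, the list of rows, each a list of 7 numbers: the turn, a rotation vector about the world's x, y, z in degrees, then the shift along the world's x, y, z in cm, then the opening, from 0 (shut) to 1 (fully open). In form: [[[wx, wy, wz, tx, ty, tz, gripper], ...]]. A call has 1 to 20 rows; each row shifts and turns the commanded pose from where the row before left it; what a row does not reach is not made up. A row lasts 1/10 s, in which the tool goes at most 50 mm and 8.59 degrees, less where a joint would pass 70% of its speed; a pose out of reach is approached as far as the arm can. A call with a gripper value outside its range is refused whole. The fingers move at their own pace and stop on an object; the grip force is fixed at half the most. Time passes only in rows, so rows that do not move let the fingers close. It gives the time, the measured TCP pose, the force and the opening at its end, in the units of the state.
- get_state(): the state, without advancing time (a new reading comes with each control period).
- optics.capture(name): name is "side" or "top" or "wrist"; returns (picture, depth): 480x640x3 uint8, red, green, blue; 480x640 float32, m along the optical axis (not along the pixel's ray), 0 where there is no reading.
- optics.get_calibration(name): a dict with "fx", "fy", "cx", "cy" (pixels), "rvec" (rotation vector, rad) and "tvec" (3), from world to camera coordinates, as OpenCV has them. Camera axes: x right, y down, z forward; pixel columns grow to the right and rows downward; lengths in m; the calibration is good to about 2 mm. A picture is of the moment at which its call begins: read the wrist's pose just before it. get_calibration takes no time and is no camera call; for the wrist camera it gives the pose at the moment of the call.
- close_job(): hands the job in, once; it reports no verdict.
The state is a dict: "t": time; "joint_positions": joint angles; "qvel": joint speeds; "effort": joint torques, N m; "eef_pos": TCP position; "eef_rot": TCP orientation; "contact_force": force on the tool from outside, world axes, zero at the start; "wrist_torque": the same for the moment, N m; "width": opening from 0.0 (shut) to 1.0 (fully open).
Only numpy, scipy, OpenCV 4.12 (cv2) and the standard library are available. Lean on these libraries where they do the work, as an engineer would, in place of code of your own. Each camera call takes 0.05 s, during which the arm holds its last target.

TASK

Push the filler's swivel spout well clear of the jug that stands under it, either way, and leave it there. Take the long brush out of its steel crock and scrub the inside of the jug where it stands: three full strokes, each down to the bottom and up again to near the rim. Then stand the brush gently back in its crock, bristles down; do not press hard, and leave the jug, the crock and the other things standing where they are.

Things in the scene. Friction and masses are not known exactly. Their poses are not given: they have to be found in the camera images.
- pivot (a point): The swivel axis of the jug filler, on top of its steel column (column 34 to 40 mm in diameter, its cap reaches 199 mm above the work surface); the point lies on the vertical axis, 188 mm above the work surface. Its x axis points from the drip tray to the column (away from the robot, give or take 0.2 rad). The column is fixed; a fixed steel drip tray 200 x 200 x 8 mm lies in front of it, its centre 150 mm from the axis.
- spout (a joint): Swivel angle of the spout about the vertical pivot axis, rad; 0: it points over the middle of the drip tray (along the pivot's -x); positive: counter-clockwise seen from above; range -1.7 to 1.7. It stays where it is left; about 1 N at the nozzle moves it.
- nozzle (a point): Centre of the nozzle's lower end, 146 mm above the work surface and 150 mm from the pivot axis. The nozzle is an upright steel cylinder 24 mm in diameter reaching from here up 34 mm into the spout's level tube (18 mm in diameter, its axis 188 mm above the work surface).
- jug_floor (a point): Centre of the inner floor of the jug, a loose round off-white plastic jug (about 0.45 kg) standing on the drip tray: 115 mm tall, 72 mm outer diameter at the foot and 78 mm at the rim, wall 3 mm, floor 5 mm thick (this point lies 5 mm above its underside), 66 mm inside at the bottom, and a bow handle on its +y side reaching 74 mm from the axis. z points up the jug.
- jug_mouth (a point): Centre of the jug's mouth, level with the rim, 110 mm above the inner floor; 123 mm above the work surface.
- brush_grip (a point): Centre of the handle's upper part, 178 mm above the bristle end and 28 mm below the top of the brush. The brush (about 0.12 kg) is 206 mm long and stands upright in the crock at the start: a stiff grey bristle head 50 mm in diameter and 88 mm long (tapered to 38 mm at its flat end), a thin steel stem, and a round white handle 22 mm in diameter from 138 to 200 mm above the bristle end.
- brush_tip (a point): Centre of the brush's flat bristle end, its lowest point. z points up along the brush.
- crock_floor (a point): Centre of the inner floor of the crock, a loose plain straight-sided steel pot (about 0.7 kg) without a handle, 84 mm in outer diameter, 100 mm tall, wall 3 mm; this point lies 5 mm above its underside.
- crock_mouth (a point): Centre of the crock's mouth, level with its rim, 95 mm above its inner floor.
- brush: The whole brush; origin at its bristle end, z up along it.
- jug: The whole jug; origin at the centre of its underside, z up, handle on its +y side.
- crock: The whole crock; origin at the centre of its underside.
- tin: Bystander: closed steel tin, 72 mm in diameter, 95 mm tall; origin under its centre.
- cup: Bystander: off-white cup with a handle, 80 mm in diameter, 85 mm tall; origin under its centre.
- bowl: Bystander: steel bowl, 150 mm in diameter, 60 mm tall; origin under its centre.
Mind the look-alikes: they are no part of the job. What is shaped like the crock but pink or yellow is not meant.

How it is judged (in metres and radians):
On the way, in this order (a step that is already met when the one before it is completed fails the run):
1. the spout has been swung clear: nozzle at least 100 mm (seen from above) from the axis of the jug (horizontal distance between nozzle and jug_mouth above 0.1 m), for 0.2 s.
2. stroke 1: the bristle end is down at the jug's inner floor (within 9 mm) (z of brush_tip in the frame of jug_floor between -0.01 and 0.009 m and horizontal distance between brush_tip and jug_floor below 0.028 m and horizontal distance between nozzle and jug_mouth above 0.1 m), for 0.05 s.
3. stroke 1: the bristle end has been drawn straight up, at least 55 mm above the jug's inner floor and over it (z of brush_tip in the frame of jug_floor above 0.055 m and horizontal distance between brush_tip and jug_floor below 0.03 m), for 0.05 s.
4. stroke 2: the bristle end is down at the jug's inner floor (within 9 mm) (all of step 2), for 0.05 s.
5. stroke 2: the bristle end has been drawn straight up, at least 55 mm above the jug's inner floor and over it (all of step 3), for 0.05 s.
6. stroke 3: the bristle end is down at the jug's inner floor (within 9 mm) (all of step 4), for 0.05 s.
7. stroke 3: the bristle end has been drawn straight up, at least 55 mm above the jug's inner floor and over it (all of step 5), for 0.05 s.
At the end, for the whole second after the job is handed in: The nozzle is at least 100 mm from the jug's axis seen from above; the brush stands released and at rest in its crock, bristle end within 20 mm of its floor, leaning less than 0.45 rad; jug and crock stand upright within 50 mm of where they were (horizontal distance between nozzle and jug_mouth above 0.1 m and z of brush_tip in the frame of crock_floor below 0.02 m and horizontal distance between brush_tip and crock_floor below 0.036 m and angle between brush_tip's own z axis and vertical below 0.45 rad and linear speed of brush below 0.03 m/s and angle between each of jug_floor, crock_floor's own z axis and vertical below 0.06 rad and distance of each of jug_floor, crock_floor from where it was at the start of the episode below 0.05 m); the robot touches nothing.
It fails at once if the jug or the crock is tipped by more than 0.35 rad (angle between any of jug_floor, crock_floor's own z axis and vertical above 0.35 rad).
It fails at once if the brush is pressed or dropped on the jug or the crock with more than 50 N (contact force between brush and jug above 50 N or contact force between brush and crock above 50 N).
It fails at once if the tin, the cup or the bowl is shifted by more than 40 mm or tipped (distance of any of tin, cup, bowl from where it was at the start of the episode above 0.04 m or angle between any of tin, cup, bowl's own z axis and vertical above 0.35 rad).
It also fails if it takes over 72 s, if anything falls off the work surface, if the arm or the gripper's body presses on something with over 40 N, if the wrist force passes 120 N, or if a joint passes its speed limit or range.

## Working session

There is one attempt and no reset: what is moved stays moved. The work goes in short steps, Python scripts to look and compute and a tool call to move; the robot and the scene stay as the last step left them, time stands still between calls to the robot, and variables do not carry over. Pictures are saved under pics/ and viewed, and the job is handed in when it is done.

Besides the shell and the picture viewer there is one more tool, called after "Emit:" by a JSON object that holds its "name" and its "arguments". send_rows: Moves the arm, as the interface text tells. Its arguments: {"type":"object","properties":{"moves":{"type":"array","items":{"type":"array","items":{"type":"array","items":{"type":"number"}}}}},"required":["moves"]}

```bash
ls; mkdir -p pics; cat > h.py <<'E'
import numpy as np, cv2
from workcell import get_state, optics, close_job, manip
def snap(n,f):
    p,d=optics.capture(n); cv2.imwrite(f'pics/{f}.png',p[:,:,::-1]); np.savez(f'pics/{f}.npz',p=p,d=d,**{k:np.array(v) for k,v in optics.get_calibration(n).items()}); return p,d
def load(f): return np.load(f'pics/{f}.npz')
def world(f,u,v,depth=None):
    c=load(f); R=cv2.Rodrigues(c['rvec'].astype(float))[0]; t=c['tvec'].reshape(3)
    z=c['d'][int(v),int(u)] if depth is None else depth
    q=np.array([(u-c['cx'])/c['fx']*z,(v-c['cy'])/c['fy']*z,z]); return R.T@(q-t)
def ray(f,u,v,h):
    c=load(f); R=cv2.Rodrigues(c['rvec'].astype(float))[0]; t=c['tvec'].reshape(3)
    o=-R.T@t; d=R.T@np.array([(u-c['cx'])/c['fx'],(v-c['cy'])/c['fy'],1]); return o+d*(h-o[2])/d[2]
def cloud(f):
    c=load(f); R=cv2.Rodrigues(c['rvec'].astype(float))[0]; t=c['tvec'].reshape(3)
    v,u=np.mgrid[:480,:640]; z=c['d']; q=np.stack([(u-c['cx'])/c['fx']*z,(v-c['cy'])/c['fy']*z,z],-1)
    w=(q-t)@R; w[z==0]=np.nan; return w
E
python3 - <<'E'
from h import *
np.set_printoptions(precision=4,suppress=True)
for n in("side","top","wrist"): snap(n,n+"0")
print(get_state()); print(manip.tcp_to_grasp, [a for a in dir(manip) if a[0]!='_'])
for n in("side","top"):print(optics.get_calibration(n))
E
```

```text
pics
{'t': 0.15, 'joint_positions': array([-72.4791,  24.2749,  93.42  ,   0.0021,  62.3722,  -1.0905]), 'qvel': array([-0.085 , -0.1737, -0.1877, -0.0454, -0.0653, -0.0415]), 'effort': array([ -0.0015, -55.7775, -28.2019,  -0.0002,   0.0049,  -0.    ]), 'eef_pos': array([ 0.1994, -0.5919,  0.2307]), 'eef_rot': array([-179.933 ,   -0.0031,   18.6104]), 'contact_force': array([-0.3527,  0.4778, -0.2106]), 'wrist_torque': array([ 0.0174, -0.0065,  0.0087]), 'width': 1.0054027811958015}
0.0187 ['IKError', 'tcp_to_grasp']
{'fx': 481.36594684322705, 'fy': 481.36594684322705, 'cx': 325.4447719218167, 'cy': 246.99474566953873, 'rvec': array([ 0.1334, -2.8575,  1.2116]), 'tvec': array([0.516 , 0.153 , 1.2769])}
{'fx': 448.5876856387718, 'fy': 448.5876856387718, 'cx': 310.88784800185044, 'cy': 236.6631590344886, 'rvec': array([ 2.2188, -2.2077,  0.0945]), 'tvec': array([-0.0446,  0.5167,  0.9782])}
```

View pics/top0.png

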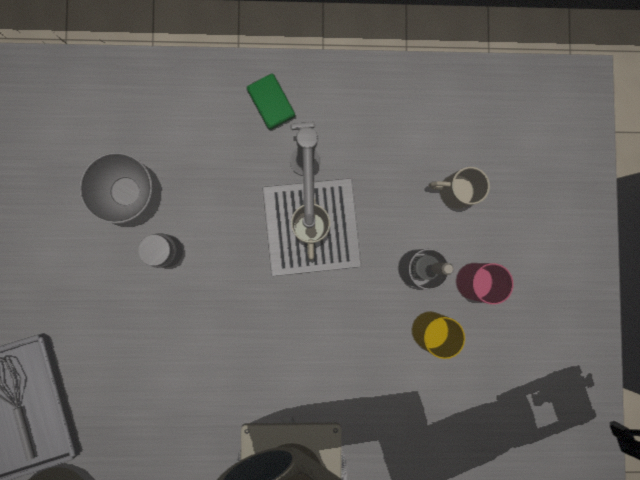

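View pics/side0.png

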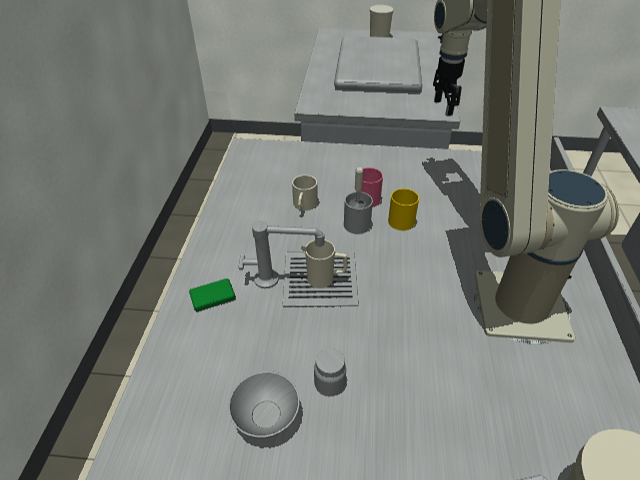

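View pics/wrist0.png

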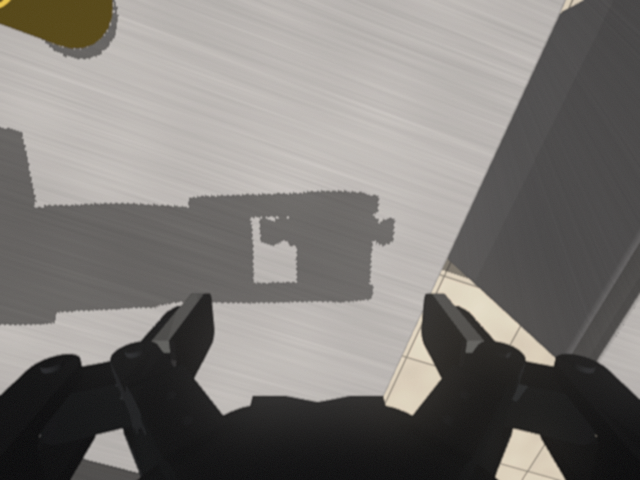

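```bash
python3 - <<'E'
from h import *
np.set_printoptions(precision=4,suppress=True)
a=load('top0')['p'][120:320,240:520,::-1]; b=load('side0')['p'][150:320,220:440,::-1]
cv2.imwrite('pics/c1.png',np.hstack([cv2.resize(a,(560,400),interpolation=cv2.INTER_CUBIC)]));cv2.imwrite('pics/c2.png',cv2.resize(b,(770,595),interpolation=cv2.INTER_CUBIC))
for f,top in(('top0',1),('side0',0)):
    w=cloud(f); 
    def reg(x0,x1,y0,y1,h0,h1):
        m=(w[...,0]>x0)&(w[...,0]<x1)&(w[...,1]>y0)&(w[...,1]<y1)&(w[...,2]>h0)&(w[...,2]<h1); return w[m]
    print(f)
    for (u,v) in ([(307,137),(309,190),(309,222),(447,268),(427,285),(410,268),(311,240)] if top else [(262,228),(320,236),(359,175),(358,225),(320,270)]): print((u,v),w[v,u])
E
```

```text
top0
(307, 137) [ 0.6889 -0.0277  0.1988]
(309, 190) [ 0.5924 -0.0318  0.196 ]
(309, 222) [ 0.5352 -0.0324  0.185 ]
(447, 268) [ 0.4525 -0.2782  0.2108]
(427, 285) [ 0.4125 -0.2925  0.0401]
(410, 268) [ 0.449  -0.255   0.0428]
(311, 240) [ 0.5053 -0.0388  0.1131]
side0
(262, 228) [ 0.6779 -0.0159  0.2014]
(320, 236) [ 0.5343 -0.0226  0.1807]
(359, 175) [ 0.4482 -0.2703  0.1956]
(358, 225) [ 0.4419 -0.2403  0.0338]
(320, 270) [ 0.5327 -0.0007  0.0802]
```

View pics/c1.png

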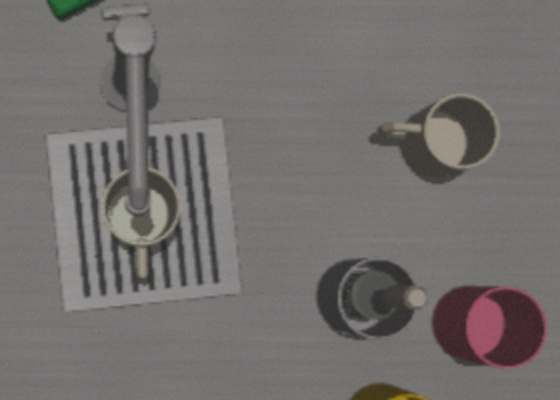

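View pics/c2.png

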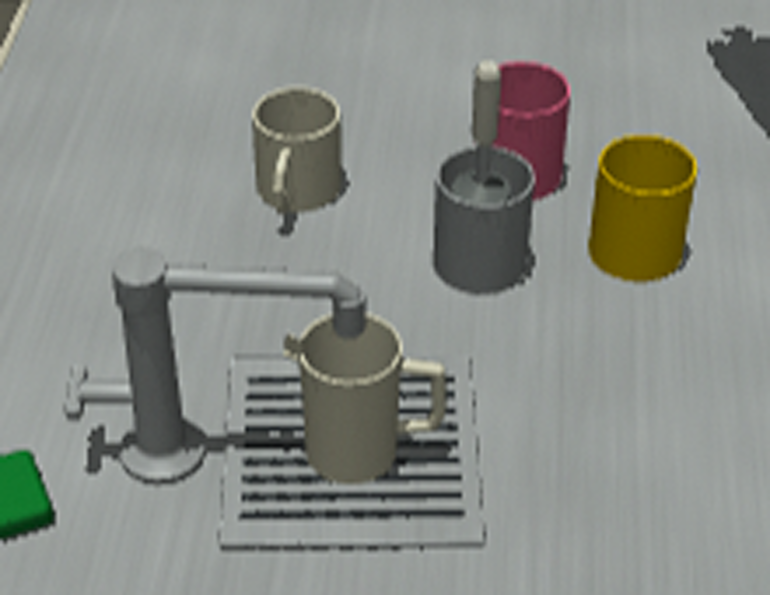

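Top view: the plain steel pot with the brush in it is at (427,269), its handle top at (447,268). The pink pot (492,283) and yellow pot (444,338) are look-alikes. The jug is at (311,224) on the tray, under the nozzle at (309,222), and the off-white cup at (470,187) is a bystander. The enlarged crops confirm this. Next I'll measure the axes.

```bash
python3 - <<'E'
from h import *
from scipy.optimize import least_squares
np.set_printoptions(precision=4,suppress=True)
def fit(P,r=None):
    f=lambda q:np.hypot(P[:,0]-q[0],P[:,1]-q[1])-(q[2] if r is None else r)
    s=least_squares(f,[*P[:,:2].mean(0),0.04],loss='soft_l1',f_scale=0.001); return s.x,np.sqrt(np.mean(s.fun**2)),len(P)
for f in('top0','side0'):
    w=cloud(f); W=w.reshape(-1,3)
    def reg(cx,cy,r,h0,h1):
        return W[(np.hypot(W[:,0]-cx,W[:,1]-cy)<r)&(W[:,2]>h0)&(W[:,2]<h1)]
    print(f)
    print('jug rim',fit(reg(.53,-.036,.05,.117,.130)))
    print('crock rim',fit(reg(.45,-.265,.055,.095,.106)))
    h=reg(.45,-.27,.04,.14,.2); print('handle',fit(h,.011),h.mean(0),'zmax',reg(.45,-.27,.05,.14,.3)[:,2].max())
    for a,b in((.14,.165),(.165,.19)):
        g=reg(.45,-.27,.05,a,b)
        if len(g)>5: print('  ',a,fit(g,.011))
    t=reg(.6,-.03,.06,.175,.21); 
    tube=reg(.60,-.03,.045,.19,.21); print('tube',tube.mean(0),len(tube), np.polyfit(tube[:,0],tube[:,1],1))
    print('cap',fit(reg(.68,-.02,.035,.19,.21)), reg(.68,-.02,.035,.19,.21).mean(0))
    print('col',fit(reg(.68,-.02,.035,.05,.17)))
    n=reg(.535,-.03,.03,.146,.178); print('noz',fit(n,.012))
    for nm,c,hh in(('cup',(.6,-.36),.085),('pink',(.42,-.4),.1),('yellow',(.32,-.28),.1)):
        g=reg(*c,.09,.03,.2); print(nm,g.min(0),g.max(0)) if len(g) else 0
E
```

```text
top0
jug rim (array([ 0.5392, -0.036 ,  0.0371]), np.float64(0.0010078158190585868), 185)
crock rim (array([ 0.4491, -0.2781,  0.0401]), np.float64(0.00804243674159167), 208)
handle (array([ 0.4519, -0.2802,  0.04  ]), np.float64(0.0004226769327697053), 108) [ 0.4519 -0.2714  0.1718] zmax 0.21352835786130356
   0.14 (array([ 0.4519, -0.2802,  0.04  ]), np.float64(0.00044511884338033133), 43)
   0.165 (array([ 0.4519, -0.2802,  0.04  ]), np.float64(0.0004050772229022616), 45)
tube [ 0.6002 -0.0293  0.195 ] 449 [ 0.0269 -0.0455]
cap (array([ 0.6822, -0.0269,  0.016 ]), np.float64(0.0074931828831877175), 487) [ 0.6808 -0.0267  0.1975]
col (array([ 0.6889, -0.0266,  0.0176]), np.float64(0.000509484706625405), 94)
noz (array([ 0.5397, -0.0315,  0.04  ]), np.float64(0.0007517199199348426), 22)
cup [ 0.5836 -0.4106  0.0301] [ 0.6619 -0.2967  0.0887]
pink [ 0.378  -0.4521  0.03  ] [ 0.4609 -0.3106  0.104 ]
yellow [ 0.2689 -0.3504  0.03  ] [ 0.4099 -0.2662  0.1039]
side0
jug rim (array([ 0.5371, -0.0352,  0.0374]), np.float64(0.0016766876793442153), 171)
crock rim (array([ 0.4462, -0.2779,  0.0395]), np.float64(0.012053011291985327), 133)
handle (array([ 0.4491, -0.2809,  0.04  ]), np.float64(0.002076278510316217), 126) [ 0.4493 -0.2725  0.1715] zmax 0.2149862453652671
   0.14 (array([ 0.4488, -0.2817,  0.04  ]), np.float64(0.001984145686656638), 46)
   0.165 (array([ 0.4492, -0.2805,  0.04  ]), np.float64(0.001985632046422049), 57)
tube [ 0.5993 -0.0258  0.1958] 211 [ 0.0268 -0.0419]
cap (array([ 0.6814, -0.026 ,  0.0167]), np.float64(0.007099402411065003), 216) [ 0.6792 -0.0228  0.1984]
col (array([ 0.6874, -0.0285,  0.0186]), np.float64(0.0021674530793705823), 472)
noz (array([ 0.537 , -0.0325,  0.04  ]), np.float64(0.0013486665119448028), 78)
cup [ 0.5805 -0.4203  0.03  ] [ 0.6601 -0.2949  0.093 ]
pink [ 0.3752 -0.4546  0.0302] [ 0.4607 -0.3104  0.1063]
yellow [ 0.2667 -0.3563  0.03  ] [ 0.4086 -0.2603  0.1058]
```

Emit:
{"name": "send_rows", "arguments": {"moves": [[[0,0,0,0,0,2.5,0],[0,0,0,0,0,2.5,0],[0,0,0,2.1,2.65,0,0],[0,0,0,2.1,2.65,0,0],[0,0,0,2.1,2.65,0,0],[0,0,0,2.1,2.65,0,0],[0,0,0,2.1,2.65,0,0],[0,0,0,2.1,2.65,0,0],[0,0,0,2.1,2.65,0,0],[0,0,0,2.1,2.65,0,0],[0,0,0,2.1,2.65,0,0],[0,0,0,2.1,2.65,0,0],[0,0,0,2.1,2.65,0,0],[0,0,0,2.1,2.65,0,0],[0,0,0,2.1,2.65,0,0],[0,0,0,2.1,2.65,0,0],[0,0,0,2.1,2.65,0,0],[0,0,0,2.1,2.65,0,0],[0,0,0,2.1,2.65,0,0],[0,0,0,2.2,2.65,0,0]]]}}

```text
t: 2.15
eef_pos: [0.5789, -0.114, 0.2811]
eef_rot: [-180.0, 0.0, 18.6]
contact_force: [-0.3, -0.2, -0.7]
width: 0.003
```

Emit:
{"name": "send_rows", "arguments": {"moves": [[[0,0,0,0,0,-2.3,0],[0,0,0,0,0,-2.3,0],[0,0,0,0,0,-2.3,0],[0,0,0,0,0,-2.3,0],[0,0,0,0,0,-2.3,0],[0,0,0,0,1.2,0,0],[0,0,0,0,1.2,0,0],[0,0,0,0,1.2,0,0],[0,0,0,0,1.2,0,0],[0,0,0,0,1.2,0,0],[0,0,0,0,1.2,0,0],[0,0,0,0.1,1.2,0,0],[0,0,0,0.1,1.2,0,0],[0,0,0,0.2,1.2,0,0],[0,0,0,0.5,1.1,0,0],[0,0,0,0.6,1,0,0],[0,0,0,0.7,1,0,0]]]}}

```text
t: 3.85
eef_pos: [0.6004, 0.0247, 0.166]
eef_rot: [-180.0, 0.1, 18.6]
contact_force: [-2.8, -1.3, 0.4]
width: -0.002
```

```bash
python3 - <<'E'
from h import *
snap('top','top1'); print(get_state()['eef_pos'])
E
```

```text
[0.60205544 0.02591301 0.16623667]
```

View pics/top1.png

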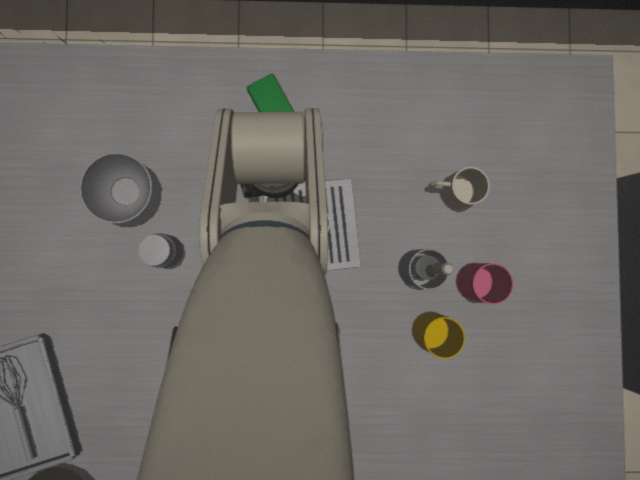

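The arm hides the spout from above here. I'll finish the arc, back off and lift, then look from the side.

Emit:
{"name": "send_rows", "arguments": {"moves": [[[0,0,0,0.4,1,0,0],[0,0,0,0.5,1,0,0],[0,0,0,0.6,1,0,0],[0,0,0,0.8,0.9,0,0],[0,0,0,0.8,0.7,0,0],[0,0,0,0.6,0.4,0,0],[0,0,0,0,0,0,0],[0,0,0,-1.5,-1.5,0,0],[0,0,0,-1,-2,0,0],[0,0,0,0,0,3,0],[0,0,0,0,0,3,0],[0,0,0,0,0,3,0],[0,0,0,0,0,3,0]]]}}

```text
t: 5.2
eef_pos: [0.6124, 0.0385, 0.2877]
eef_rot: [-180.0, -0.0, 18.6]
contact_force: [-0.3, -0.3, 0.0]
width: -0.004
```

```bash
python3 - <<'E'
from h import *
snap('side','side1'); print(get_state()['eef_pos'])
E
```

```text
[0.61495192 0.03864288 0.29330983]
```

View pics/side1.png

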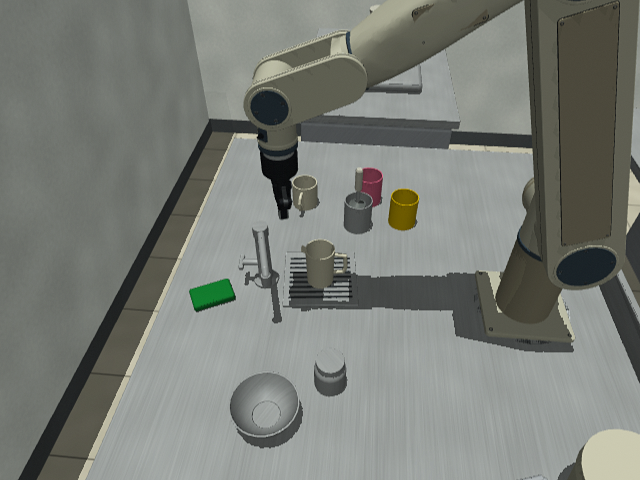

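The spout now points to +y, with the nozzle near side pixel (267,270), well away from the jug at (320,262). Next is the brush.

Emit:
{"name": "send_rows", "arguments": {"moves": [[[0,0,0,-1.4,-2.65,0,0.5],[0,0,0,-1.4,-2.65,0,1],[0,0,0,-1.4,-2.65,0,1],[0,0,0,-1.4,-2.65,0,1],[0,0,0,-1.4,-2.65,0,1],[0,0,0,-1.4,-2.65,0,1],[0,0,0,-1.4,-2.65,0,1],[0,0,0,-1.4,-2.65,0,1],[0,0,0,-1.4,-2.65,0,1],[0,0,0,-1.4,-2.65,0,1],[0,0,0,-1.2,-2.65,0,1],[0,0,0,-1.2,-2.65,0,1],[0,0,0,0,0,0,1],[0,0,0,0,0,0,1]]]}}

```text
t: 6.65
eef_pos: [0.4482, -0.2796, 0.2863]
eef_rot: [-180.0, -0.0, 18.5]
contact_force: [-0.6, 0.3, 0.1]
width: 0.999
```

```bash
python3 - <<'E'
from h import *
np.set_printoptions(precision=4,suppress=True)
s=get_state();print(s['eef_pos'],s['eef_rot'],s['width'])
snap('wrist','w2');snap('side','side2')
W=cloud('w2').reshape(-1,3); c=np.array([.45,-.28])
g=W[(np.hypot(*(W[:,:2]-c).T)<.03)&(W[:,2]>.208)&(W[:,2]<.22)];print(len(g),g.mean(0) if len(g) else 0,g.min(0),g.max(0))
W=cloud('side2').reshape(-1,3); 
n=W[(np.hypot(W[:,0]-.66,W[:,1]-.12)<.05)&(W[:,2]>.14)&(W[:,2]<.178)];print('nozzle surf',len(n),n.mean(0))
E
```

```text
[ 0.4482 -0.2796  0.2863] [-179.9916   -0.0254   18.5007] 0.9988557193366374
587 [ 0.4525 -0.2807  0.2105] [ 0.443 -0.29   0.208] [ 0.4613 -0.2712  0.213 ]
nozzle surf 87 [0.6445 0.1253 0.1632]
```

View pics/w2.png

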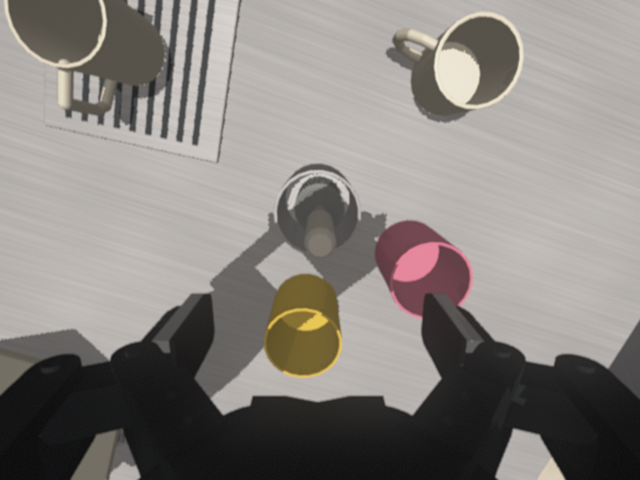

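Wrist view: the white handle top is at (320,241), centred between the jaws, and measures (0.452, -0.281). Descend and grip.

Emit:
{"name": "send_rows", "arguments": {"moves": [[[0,0,0,0.3,-0.1,-2,1],[0,0,0,0,0,-2,1],[0,0,0,0,0,-2,1],[0,0,0,0,0,-2,1],[0,0,0,0,0,-2,1],[0,0,0,0,0,-1.5,1],[0,0,0,0,0,-0.5,1],[0,0,0,0,0,0,0.6],[0,0,0,0,0,0,0.4],[0,0,0,0,0,0,0.2],[0,0,0,0,0,0,0],[0,0,0,0,0,0,0],[0,0,0,0,0,0,0],[0,0,0,0,0,0,0],[0,0,0,0,0,0,0]]]}}

```text
t: 8.25
eef_pos: [0.4519, -0.2805, 0.1672]
eef_rot: [179.9, -0.1, 18.6]
contact_force: [-1.1, 0.3, 5.7]
width: 0.236
```

Emit:
{"name": "send_rows", "arguments": {"moves": [[[0,0,0,0,0,0.5,0],[0,0,0,0,0,1,0],[0,0,0,0,0,1.5,0],[0,0,0,0,0,2,0],[0,0,0,0,0,2,0],[0,0,0,0,0,2,0],[0,0,0,0,0,2,0],[0,0,0,0,0,2,0],[0,0,0,0,0,2,0],[0,0,0,0,0,1,0],[0,0,0,0,0,0,0],[0,0,0,0,0,0,0]]]}}

```text
t: 9.45
eef_pos: [0.4511, -0.2801, 0.3258]
eef_rot: [-180.0, 0.0, 18.6]
contact_force: [-0.8, -0.6, -1.4]
width: 0.239
```

```bash
python3 - <<'E'
from h import *
np.set_printoptions(precision=4,suppress=True)
s=get_state();print(s['eef_pos'],s['eef_rot'],s['width'],s['contact_force'])
snap('side','side3')
W=cloud('side3').reshape(-1,3)
for a in np.arange(.14,.34,.015):
    g=W[(np.hypot(W[:,0]-.452,W[:,1]+.28)<.06)&(W[:,2]>a)&(W[:,2]<a+.015)]
    if len(g): print(round(a,3),len(g),g.mean(0),g.min(0)[[0,2]],g.max(0)[[0,2]])
a=load('side3')['p'][60:240,280:460,::-1];cv2.imwrite('pics/c3.png',cv2.resize(a,(590,590),interpolation=cv2.INTER_CUBIC))
E
```

```text
[ 0.4511 -0.2801  0.3258] [-179.9682    0.027    18.609 ] 0.2388638517030712 [-0.7753 -0.6333 -1.3828]
0.155 3 [ 0.4464 -0.2595  0.1687] [0.4378 0.1676] [0.4549 0.1698]
0.17 72 [ 0.4475 -0.2607  0.178 ] [0.4242 0.1702] [0.4733 0.1849]
0.185 79 [ 0.4473 -0.2614  0.1926] [0.4229 0.1851] [0.471  0.1999]
0.2 74 [ 0.4484 -0.2619  0.207 ] [0.4234 0.2   ] [0.4716 0.2147]
0.215 86 [ 0.4486 -0.2616  0.2225] [0.4241 0.2152] [0.4726 0.2297]
0.23 107 [ 0.4488 -0.266   0.2396] [0.4231 0.2303] [0.473 0.245]
0.245 107 [ 0.4479 -0.2733  0.2489] [0.4233 0.245 ] [0.4732 0.2583]
0.26 18 [ 0.448  -0.2757  0.2675] [0.4435 0.2614] [0.4524 0.2735]
0.275 20 [ 0.4488 -0.2762  0.2822] [0.4442 0.2752] [0.4531 0.2899]
0.29 19 [ 0.4483 -0.2738  0.2981] [0.4402 0.2905] [0.4564 0.3042]
0.305 42 [ 0.4479 -0.2725  0.3122] [0.4379 0.3053] [0.4572 0.3199]
0.32 28 [ 0.4497 -0.2693  0.3289] [0.4339 0.3207] [0.4612 0.3348]
0.335 61 [ 0.4494 -0.2678  0.3422] [0.4341 0.335 ] [0.4646 0.3493]
```

View pics/c3.png

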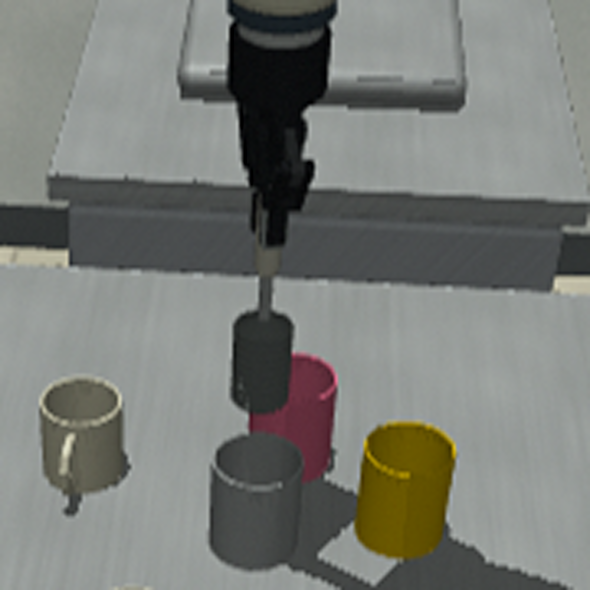

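The brush hangs upright at the TCP axis, with its tip about 0.162 below the TCP. Move over the jug.

Emit:
{"name": "send_rows", "arguments": {"moves": [[[0,0,0,0.3,0.8,0,0],[0,0,0,0.6,1.6,0,0],[0,0,0,0.7,2,0,0],[0,0,0,0.7,2,0,0],[0,0,0,0.7,2,0,0],[0,0,0,0.7,2,0,0],[0,0,0,0.7,2,0,0],[0,0,0,0.7,2,0,0],[0,0,0,0.7,2,0,0],[0,0,0,0.7,2,0,0],[0,0,0,0.7,2,0,0],[0,0,0,0.7,2,0,0],[0,0,0,0.6,1.2,0,0],[0,0,0,0.3,0.8,0,0],[0,0,0,0,0,0,0],[0,0,0,0,0,0,0],[0,0,0,0,0,0,0]]]}}

```text
t: 11.2
eef_pos: [0.5392, -0.0369, 0.3262]
eef_rot: [180.0, 0.0, 18.6]
contact_force: [-0.8, -0.2, -1.0]
width: 0.239
```

```bash
python3 - <<'E'
from h import *
from scipy.optimize import least_squares
np.set_printoptions(precision=4,suppress=True)
s=get_state();print(s['eef_pos'],s['eef_rot'],s['width'],s['contact_force'])
snap('side','side4');snap('wrist','w4');snap('top','top4')
def fit(P,r):
    s=least_squares(lambda q:np.hypot(P[:,0]-q[0],P[:,1]-q[1])-r,P[:,:2].mean(0),loss='soft_l1',f_scale=0.001); return s.x,len(P)
W=cloud('side4').reshape(-1,3)
def reg(W,cx,cy,r,h0,h1): return W[(np.hypot(W[:,0]-cx,W[:,1]-cy)<r)&(W[:,2]>h0)&(W[:,2]<h1)]
print('head',fit(reg(W,.537,-.036,.05,.21,.24),.025))
print('rim',fit(reg(W,.537,-.036,.055,.119,.129),.0375), 'body', fit(reg(W,.537,-.036,.042,.09,.11),.0385))
b=reg(W,.537,-.036,.05,.14,.18); print('lowest', np.sort(b[:,2])[:5])
for f in('w4','top4'):
  V=cloud(f).reshape(-1,3)
  g=reg(V,.537,-.036,.055,.117,.128); print(f,'rim',fit(g,.0375)if len(g)>5 else 0)
  g=reg(V,.45,-.278,.055,.095,.106); print(f,'crock rim',fit(g,.0405)if len(g)>5 else 0)
g=reg(W,.45,-.278,.055,.095,.106); print('side crock rim',fit(g,.0405))
a=load('side4')['p'][100:320,220:440,::-1];cv2.imwrite('pics/c4.png',cv2.resize(a,(590,590),interpolation=cv2.INTER_CUBIC))
E
```

```text
[ 0.5392 -0.0369  0.3262] [179.9963   0.02    18.5666] 0.23855240067986613 [-0.8272 -0.1932 -0.9822]
head (array([ 0.5369, -0.0377]), 186)
rim (array([ 0.5378, -0.0351]), 155) body (array([ 0.537 , -0.0352]), 290)
lowest [0.1696 0.1699 0.1706 0.1709 0.1712]
w4 rim (array([ 0.5414, -0.0375]), 742)
w4 crock rim (array([ 0.4487, -0.2794]), 514)
top4 rim (array([ 0.5397, -0.0361]), 82)
top4 crock rim (array([ 0.449 , -0.2778]), 162)
side crock rim (array([ 0.4463, -0.2774]), 141)
```

View pics/c4.png

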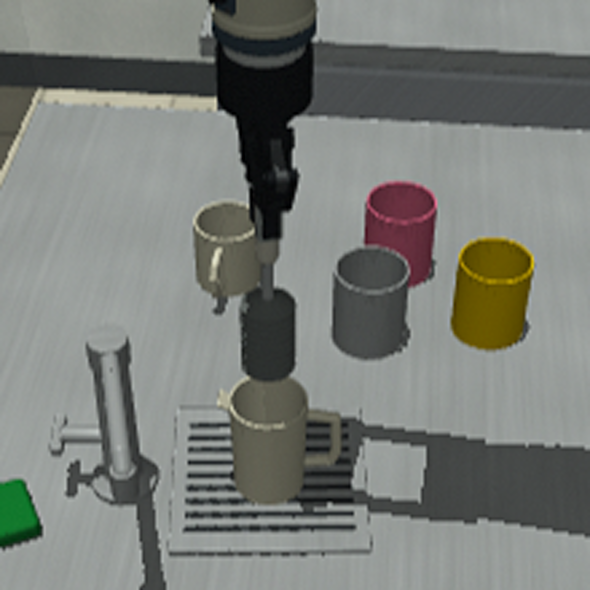

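View pics/w4.png

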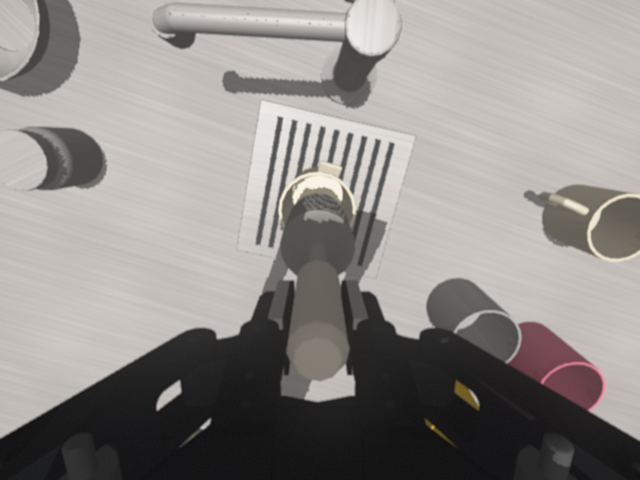

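Spout and jug are clear of each other, and the head lies over the jug mouth to within about 2 mm. First stroke, slowly.

Emit:
{"name": "send_rows", "arguments": {"moves": [[[0,0,0,0.1,0.1,-1,0],[0,0,0,0,0,-1.5,0],[0,0,0,0,0,-1.5,0],[0,0,0,0,0,-1.5,0],[0,0,0,0,0,-1.5,0],[0,0,0,0,0,-1.5,0],[0,0,0,0,0,-1.5,0],[0,0,0,0,0,-1.5,0],[0,0,0,0,0,-1.2,0],[0,0,0,0,0,-0.8,0],[0,0,0,0,0,-0.6,0],[0,0,0,0,0,-0.4,0],[0,0,0,0,0,-0.2,0],[0,0,0,0,0,0,0],[0,0,0,0,0,0,0]]]}}

```text
t: 12.85
eef_pos: [0.5408, -0.0353, 0.1797]
eef_rot: [180.0, -0.0, 18.6]
contact_force: [0.7, 0.9, -1.4]
width: 0.242
```

```bash
python3 - <<'E'
from h import *
np.set_printoptions(precision=4,suppress=True)
s=get_state();print(s['eef_pos'],s['eef_rot'],s['width'],s['contact_force'],s['wrist_torque'])
snap('side','side5')
W=cloud('side5').reshape(-1,3)
for a in np.arange(.10,.2,.01):
    g=W[(np.hypot(W[:,0]-.538,W[:,1]+.036)<.035)&(W[:,2]>a)&(W[:,2]<a+.01)]
    if len(g): print(round(a,3),len(g),g.mean(0),np.ptp(g[:,0]))
a=load('side5')['p'][100:320,220:440,::-1];cv2.imwrite('pics/c5.png',cv2.resize(a,(590,590),interpolation=cv2.INTER_CUBIC))
E
```

```text
[ 0.5408 -0.0353  0.1797] [179.9841  -0.0372  18.6084] 0.24187688707520133 [ 0.6662  0.8781 -1.3608] [-0.0032  0.0347 -0.0246]
0.1 103 [ 0.542  -0.0399  0.1041] 0.06007557024238419
0.11 38 [ 0.5436 -0.0444  0.1144] 0.06795625027986285
0.12 32 [ 0.5466 -0.0354  0.1239] 0.054811625833227406
0.13 13 [ 0.5383 -0.0322  0.1337] 0.010506737849803827
0.14 11 [ 0.5377 -0.0306  0.1433] 0.010534153004619018
0.15 16 [ 0.539  -0.0282  0.1553] 0.019859960685093214
0.16 27 [ 0.5374 -0.0282  0.1646] 0.020403027916114702
0.17 12 [ 0.5387 -0.0265  0.1742] 0.018605241173910714
0.18 19 [ 0.5408 -0.0267  0.1856] 0.030254594910641863
0.19 34 [ 0.5376 -0.0211  0.1952] 0.030469922152725037
```

View pics/c5.png

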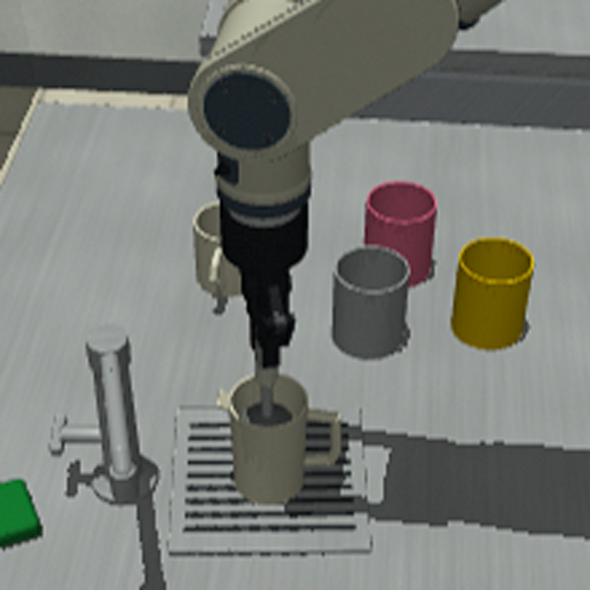

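No contact yet. By estimate the tip is about 5 mm above the floor, so I'll creep down gently to be sure.

Emit:
{"name": "send_rows", "arguments": {"moves": [[[0,0,0,0,0,-0.1,0],[0,0,0,0,0,-0.1,0],[0,0,0,0,0,0,0]]]}}

```text
t: 13.2
eef_pos: [0.5404, -0.0353, 0.1773]
eef_rot: [-180.0, 0.0, 18.6]
contact_force: [0.1, -0.7, -1.3]
width: 0.241
```

Emit:
{"name": "send_rows", "arguments": {"moves": [[[0,0,0,0,0,-0.1,0],[0,0,0,0,0,-0.1,0],[0,0,0,0,0,0,0]]]}}

```text
t: 13.5
eef_pos: [0.5404, -0.0353, 0.1752]
eef_rot: [-180.0, 0.0, 18.6]
contact_force: [0.2, -0.1, -1.3]
width: 0.242
```

Emit:
{"name": "send_rows", "arguments": {"moves": [[[0,0,0,0,0,-0.1,0],[0,0,0,0,0,0,0]]]}}

```text
t: 13.7
eef_pos: [0.541, -0.0353, 0.1752]
eef_rot: [180.0, -0.1, 18.6]
contact_force: [-1.8, -0.2, 6.6]
width: 0.242
```

Floor contact at about 8 N with TCP z 0.175, which agrees with the estimate. Now the remaining strokes, with bottoms about 2 mm above the floor.

Emit:
{"name": "send_rows", "arguments": {"moves": [[[0,0,0,-0.1,0,0.6,0],[0,0,0,0,0,1.6,0],[0,0,0,0,0,1.6,0],[0,0,0,0,0,1.6,0],[0,0,0,0,0,1.6,0],[0,0,0,0,0,1.4,0],[0,0,0,0,0,0,0],[0,0,0,0,0,0,0],[0,0,0,0,0,-1.5,0],[0,0,0,0,0,-1.5,0],[0,0,0,0,0,-1.5,0],[0,0,0,0,0,-1.5,0],[0,0,0,0,0,-1,0],[0,0,0,0,0,-0.6,0],[0,0,0,0,0,-0.5,0],[0,0,0,0,0,0,0],[0,0,0,0,0,0,0],[0,0,0,0,0,0,0]]]}}

```text
t: 15.5
eef_pos: [0.5399, -0.0353, 0.1779]
eef_rot: [180.0, -0.1, 18.6]
contact_force: [-0.9, -0.3, -1.4]
width: 0.243
```

Emit:
{"name": "send_rows", "arguments": {"moves": [[[0,0,0,0,0,0.6,0],[0,0,0,0,0,1.6,0],[0,0,0,0,0,1.6,0],[0,0,0,0,0,1.6,0],[0,0,0,0,0,1.6,0],[0,0,0,0,0,1.1,0],[0,0,0,0,0,0,0],[0,0,0,0,0,0,0],[0,0,0,0,0,-1.5,0],[0,0,0,0,0,-1.5,0],[0,0,0,0,0,-1.5,0],[0,0,0,0,0,-1.5,0],[0,0,0,0,0,-1,0],[0,0,0,0,0,-0.6,0],[0,0,0,0,0,-0.5,0],[0,0,0,0,0,0,0],[0,0,0,0,0,0,0],[0,0,0,0,0,0,0]]]}}

```text
t: 17.3
eef_pos: [0.5399, -0.0353, 0.1779]
eef_rot: [180.0, -0.1, 18.6]
contact_force: [0.0, 0.1, -1.3]
width: 0.238
```

Emit:
{"name": "send_rows", "arguments": {"moves": [[[0,0,0,0,0,0.6,0],[0,0,0,0,0,1.6,0],[0,0,0,0,0,1.6,0],[0,0,0,0,0,1.6,0],[0,0,0,0,0,1.6,0],[0,0,0,0,0,1,0],[0,0,0,0,0,0,0],[0,0,0,0,0,0,0]]]}}

```text
t: 18.1
eef_pos: [0.5393, -0.0353, 0.2572]
eef_rot: [180.0, -0.0, 18.6]
contact_force: [-0.3, -0.6, -1.2]
width: 0.241
```

```bash
python3 - <<'E'
from h import *
s=get_state();print(s['t'],s['eef_pos'],s['width'],s['contact_force'])
snap('side','side6');a=load('side6')['p'][100:320,220:440,::-1];cv2.imwrite('pics/c6.png',cv2.resize(a,(590,590),interpolation=cv2.INTER_CUBIC))
E
```

```text
18.1 [ 0.53930585 -0.03528801  0.2572314 ] 0.24104960962224067 [-0.29568958 -0.60418216 -1.19560919]
```

View pics/c6.png

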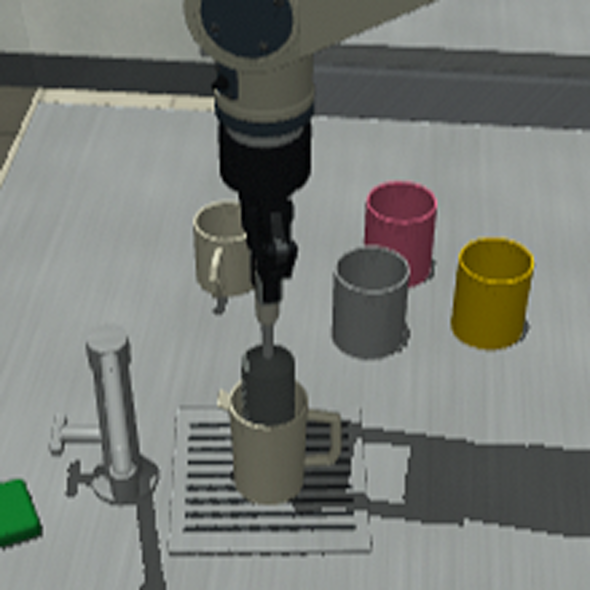

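Three strokes done, with the head raised in the jug mouth and the jug unmoved. Return to the crock.

Emit:
{"name": "send_rows", "arguments": {"moves": [[[0,0,0,0,0,1.5,0],[0,0,0,0,0,2,0],[0,0,0,0,0,2,0],[0,0,0,0,0,1.5,0],[0,0,0,-0.4,-1,0,0],[0,0,0,-0.7,-1.9,0,0],[0,0,0,-0.7,-1.9,0,0],[0,0,0,-0.7,-1.9,0,0],[0,0,0,-0.7,-1.9,0,0],[0,0,0,-0.7,-1.9,0,0],[0,0,0,-0.7,-1.9,0,0],[0,0,0,-0.7,-1.9,0,0],[0,0,0,-0.7,-1.9,0,0],[0,0,0,-0.7,-1.9,0,0],[0,0,0,-0.7,-1.9,0,0],[0,0,0,-0.7,-1.9,0,0],[0,0,0,-0.6,-1.5,0,0],[0,0,0,-0.3,-1,0,0],[0,0,0,0,0,0,0],[0,0,0,0,0,0,0]]]}}

```text
t: 20.15
eef_pos: [0.4491, -0.2791, 0.3266]
eef_rot: [-179.9, 0.0, 18.6]
contact_force: [0.4, -0.1, -1.4]
width: 0.237
```

```bash
python3 - <<'E'
from h import *
from scipy.optimize import least_squares
s=get_state();print(s['t'],s['eef_pos'],s['width'],s['contact_force'])
snap('side','side7');a=load('side7')['p'][60:240,280:460,::-1];cv2.imwrite('pics/c7.png',cv2.resize(a,(590,590),interpolation=cv2.INTER_CUBIC))
def fit(P,r):
    s=least_squares(lambda q:np.hypot(P[:,0]-q[0],P[:,1]-q[1])-r,P[:,:2].mean(0),loss='soft_l1',f_scale=0.001); return s.x,len(P)
W=cloud('side7').reshape(-1,3)
def reg(W,cx,cy,r,h0,h1): return W[(np.hypot(W[:,0]-cx,W[:,1]-cy)<r)&(W[:,2]>h0)&(W[:,2]<h1)]
print('head',fit(reg(W,.45,-.28,.05,.21,.24),.025),'crock body',fit(reg(W,.45,-.28,.046,.03,.09),.042))
E
```

```text
20.15 [ 0.44914342 -0.27907891  0.32658497] 0.2368646501791651 [ 0.38438055 -0.07231024 -1.4016366 ]
head (array([ 0.44616011, -0.27951697]), 162) crock body (array([ 0.4464629 , -0.27870651]), 639)
```

View pics/c7.png

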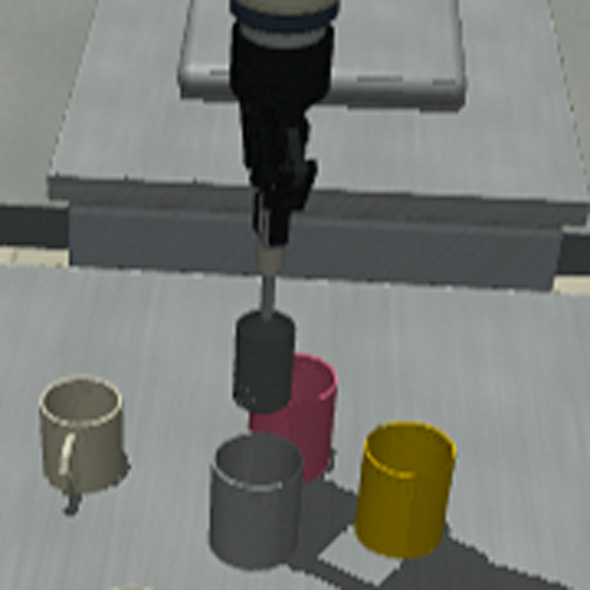

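Brush and crock are aligned within 1 mm. Lower it, then creep.

Emit:
{"name": "send_rows", "arguments": {"moves": [[[0,0,0,0,0,-1,0],[0,0,0,0,0,-1.5,0],[0,0,0,0,0,-1.5,0],[0,0,0,0,0,-1.5,0],[0,0,0,0,0,-1.5,0],[0,0,0,0,0,-1.5,0],[0,0,0,0,0,-1.5,0],[0,0,0,0,0,-1.5,0],[0,0,0,0,0,-1.5,0],[0,0,0,0,0,-1,0],[0,0,0,0,0,-0.8,0],[0,0,0,0,0,-0.4,0],[0,0,0,0,0,-0.2,0],[0,0,0,0,0,-0.2,0],[0,0,0,0,0,0,0],[0,0,0,0,0,0,0]]]}}

```text
t: 21.8
eef_pos: [0.4496, -0.2795, 0.1717]
eef_rot: [180.0, -0.0, 18.6]
contact_force: [0.2, -0.1, -1.6]
width: 0.242
```

Emit:
{"name": "send_rows", "arguments": {"moves": [[[0,0,0,0,0,-0.1,0],[0,0,0,0,0,0,0]]]}}

```text
t: 22.0
eef_pos: [0.4495, -0.2793, 0.1704]
eef_rot: [180.0, -0.0, 18.6]
contact_force: [0.7, 0.3, -2.6]
width: 0.239
```

Emit:
{"name": "send_rows", "arguments": {"moves": [[[0,0,0,0,0,-0.1,0],[0,0,0,0,0,0,0]]]}}

```text
t: 22.2
eef_pos: [0.4494, -0.2793, 0.1692]
eef_rot: [-180.0, 0.0, 18.6]
contact_force: [-0.2, -1.3, -2.4]
width: 0.239
```

Emit:
{"name": "send_rows", "arguments": {"moves": [[[0,0,0,0,0,-0.1,0],[0,0,0,0,0,0,0]]]}}

```text
t: 22.4
eef_pos: [0.4494, -0.2792, 0.1682]
eef_rot: [-180.0, 0.0, 18.6]
contact_force: [-0.2, 0.2, -2.3]
width: 0.236
```

Emit:
{"name": "send_rows", "arguments": {"moves": [[[0,0,0,0,0,-0.1,0],[0,0,0,0,0,0,0]]]}}

```text
t: 22.6
eef_pos: [0.4494, -0.2793, 0.1672]
eef_rot: [-180.0, 0.0, 18.6]
contact_force: [0.2, -0.1, -1.1]
width: 0.239
```

Touch is beginning, since the reported brush weight is easing. Release gently, then lift.

Emit:
{"name": "send_rows", "arguments": {"moves": [[[0,0,0,0,0,0,0.3],[0,0,0,0,0,0,0.35],[0,0,0,0,0,0,0.45],[0,0,0,0,0,0,0.6],[0,0,0,0,0,0,0.8],[0,0,0,0,0,0,1],[0,0,0,0,0,0,1],[0,0,0,0,0,0,1],[0,0,0,0,0,1,1],[0,0,0,0,0,2,1],[0,0,0,0,0,3,1],[0,0,0,0,0,3,1],[0,0,0,0,0,3,1],[0,0,0,0,0,3,1],[0,0,0,0,0,3,1],[0,0,0,0,0,0,1],[0,0,0,0,0,0,1]]]}}

```text
t: 24.3
eef_pos: [0.4496, -0.2793, 0.3484]
eef_rot: [179.9, -0.1, 18.6]
contact_force: [-0.7, -0.0, -0.1]
width: 0.999
```

```bash
python3 - <<'E'
from h import *
from scipy.optimize import least_squares
np.set_printoptions(precision=4,suppress=True)
s=get_state();print(s['t'],s['eef_pos'],s['width'],s['contact_force'])
snap('side','side8')
def fit(P,r):
    s=least_squares(lambda q:np.hypot(P[:,0]-q[0],P[:,1]-q[1])-r,P[:,:2].mean(0),loss='soft_l1',f_scale=0.001); return s.x,len(P)
def reg(W,cx,cy,r,h0,h1): return W[(np.hypot(W[:,0]-cx,W[:,1]-cy)<r)&(W[:,2]>h0)&(W[:,2]<h1)]
for f in('side0','side8'):
  W=cloud(f).reshape(-1,3)
  print(f,'handle',fit(reg(W,.45,-.28,.04,.14,.165),.011),fit(reg(W,.45,-.28,.04,.165,.19),.011),reg(W,.45,-.28,.04,.14,.24)[:,2].max(),'crock',fit(reg(W,.45,-.28,.046,.03,.09),.042),'jug',fit(reg(W,.537,-.036,.042,.05,.11),.038))
n=reg(W,.65,.12,.05,.146,.178);print('nozzle',fit(n,.012))
E
```

```text
24.3 [ 0.4496 -0.2793  0.3484] 0.9985362495588871 [-0.662  -0.0346 -0.0607]
side0 handle (array([ 0.4488, -0.2817]), 46) (array([ 0.4492, -0.2805]), 57) 0.2149862453652671 crock (array([ 0.4469, -0.2797]), 572) jug (array([ 0.537, -0.036]), 690)
side8 handle (array([ 0.4464, -0.2798]), 45) (array([ 0.4465, -0.2794]), 54) 0.21512860622358246 crock (array([ 0.4465, -0.2795]), 556) jug (array([ 0.5369, -0.0359]), 708)
nozzle (array([0.6473, 0.1167]), 87)
```

View pics/side8.png

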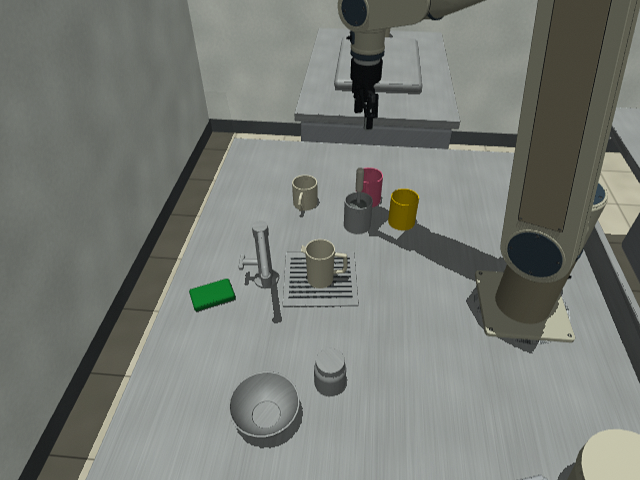

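The side view shows the brush upright in the grey crock (handle at (360,178)). The jug (320,262) and crock haven't moved, the nozzle is about 190 mm from the jug, and the gripper is clear. Handing in.

```bash
python3 -c "
from workcell import close_job; print(close_job())"
```

```text
the job is handed in; nothing more can be done
None
```

I carried out the whole task and handed it in at about 24 s of the 72 s allowed; the hand-in gives no verdict. None of my last checks failed.

- **Spout:** I swung it about 75° towards +y. The nozzle ended near (0.65, 0.12), about 185 mm from the jug's axis, against the 100 mm needed.
- **Strokes:** I did three. The first touched the jug's floor at about 8 N, and the other two went down to an estimated 2–3 mm above it. Each time the bristle end came up to about 80 mm above the floor.
- **Brush:** I lowered it into the crock until it just touched, then released it. It stands upright at the crock's centre, with its top at the same height as at the start.
- **Jug, crock and the rest:** In the side camera the jug and crock are within 1 mm of where they started. I only looked at the tin, cup and bowl in the picture, where they appear unmoved. The open gripper was about 13 cm above the brush, touching nothing.
- **Disagreement between cameras:** They differed by 2–4 mm in absolute position, so I judged alignment from positions measured in the same view.

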